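Clamp a sensor body in the swing-strap fixture

TASK

A round sensor body sits in the nest of the clamping fixture on the bench. With a fingertip or the back of a finger, push the swung-out clamp strap round until it rests against its stop over the sensor body, and only then push the cam lever on it all the way down, so that the pad clamps the sensor body. Only push, gently enough not to force anything; do not grip the strap or the lever, do not shift or lift the sensor body out of its nest, and leave the things standing around the fixture where they are.

Things in the scene. Friction and masses are not known exactly. Their poses are not given: they have to be found in the camera images.
- clamp_base: Fixture, screwed to the bench: an aluminium plate 170 x 76 x 12 mm with a post. Origin on the bench directly under the post's axis; its x axis points along the plate from the post to the nest, z up. The plate reaches from x = -49 to x = 121 mm, y = -38 to 38 mm. On the y < 0 side of the closed strap a dark steel stop block (at x = 28, y = -18.5 mm, 39 mm high) marks where the strap ends its swing; the strap is swung out to the y > 0 side.
- strap (a joint): Angle of the clamp strap about the vertical post, rad. 0 = over the nest along the fixture's x axis, against its stop; positive = swung out, counter-clockwise seen from above, to at most 1.7. It starts at 0.7 to 1.25, swings level and stays where it is left (about 1.3 N at the tab moves it). The strap is a steel bar 24 mm wide and 10 mm thick, from 26 mm behind the post's axis to 106 mm ahead of it, its underside 32 mm and its top 42 mm above the bench.
- strap_tab (a point): Middle of the upright steel tab on the free end of the strap, to push against: 20 mm long along the strap, 6 mm thick across it, standing from 42 to 74 mm above the bench; the point is 96 mm from the post's axis and 64 mm above the bench. Its z is up and its x points along the strap away from the post.
- lever (a joint): Angle by which the cam lever is pushed down, rad. 0 = standing up, 0.96 rad (55 deg) above level; 0.92 = all the way down on its stop, nearly level. It starts at 0 to 0.15. A stiff hinge: it stays where it is left and takes about 3 N near its end to move.
- lever_pivot (a point): Middle of the cam lever's level hinge axis, on the strap 14 mm behind the post's axis (away from the nest), 54 mm above the bench; it swings with the strap. The lever points backwards, away from the tab, and turns in the vertical plane of the strap. Site axes as for strap_tab.
- lever_tip (a point): End of the cam lever, 86 mm from its pivot, on its centre line. The lever's last 48 mm are a black grip 20 mm wide and 10 mm thick; the rest is a steel bar 10 mm wide and 7 mm thick.
- press_foot: Round pad, 16 mm across, under the strap 70 mm from the post's axis, on a dark spindle whose top stands about 12 mm above the strap. Origin at the centre of its lower face: 30 mm above the bench with the lever up, which is 3 mm above the sensor body's top; the lever's cam drives it down about 4 mm onto the sensor body.
- nest (a point): Centre of the nest's seat, 14 mm above the bench, 70 mm from the post's axis along the fixture's x; four 6 mm locating pins stand round it to 19 mm above the bench.
- sensor_body: The sensor body to clamp: a light round metal flange 38 mm across, 13 mm high, loose in the nest. Origin at the centre of its underside, z up.
- jar: Bystander: dark jar with a lid, 48 mm across, 70 mm high, loose, beside the fixture. Origin at the centre of its underside.
- spare_sensor: Bystander: a second sensor body like the first, 38 mm across, 13 mm high, loose on the bench beside the fixture. Origin at the centre of its underside.
- blue_pliers: Bystander: pliers with blue handles lying on the bench, 129 x 50 x 12 mm. Origin at the middle of the underside.
- screwdriver: Bystander: small green screwdriver lying on the bench, 137 x 22 x 23 mm. Origin at the middle of the underside.
Mind the look-alikes: they are no part of the job. Leave any orange look-alike of the sensor_body alone.

How it is judged (in metres and radians):
On the way, in this order (a step that is already met when the one before it is completed fails the run):
1. the strap is over the sensor body, the lever still up (value of joint strap below 0.06 rad and value of joint lever below 0.35 rad), for 0.2 s.
2. the lever is down and the pad presses on the sensor body (value of joint strap below 0.06 rad and value of joint lever above 0.86 rad and contact force between press_foot and sensor_body above 2 N), for 0.2 s.
At the end, for the whole second after the job is handed in: The strap is within 0.06 rad of its stop, the lever is pushed to more than 0.86 rad, the pad presses on the sensor body with more than 2 N, the sensor body sits level in its nest (within 4 mm of the nest's centre, raised less than 3 mm), and each bystander is within 20 mm of where it stood (all of step 2 and horizontal distance between sensor_body and nest below 0.004 m and angle between sensor_body's own z axis and vertical below 0.1 rad and height (world z) of sensor_body below 0.017 m and distance of each of jar, spare_sensor, blue_pliers, screwdriver from where it was at the start of the episode below 0.02 m); the robot touches nothing.
It fails at once if the lever is pushed down before the strap is over the sensor body (value of joint strap above 0.1 rad and value of joint lever above 0.4 rad).
It fails at once if the sensor body is lifted or knocked out of its nest (height (world z) of sensor_body above 0.022 m or horizontal distance between sensor_body and nest above 0.008 m).
It fails at once if the fixture is gripped, or pushed with more than 35 N (contact force between the fingers and clamp_base above 35 N).
It fails at once if a bystander (jar, spare sensor body, pliers, screwdriver) is moved or lifted more than 20 mm (distance of any of jar, spare_sensor, blue_pliers, screwdriver from where it was at the start of the episode above 0.02 m).
It also fails if it takes over 43 s, if anything falls off the work surface, if the arm or the gripper's body presses on something with over 40 N, if the wrist force passes 120 N, or if a joint passes its speed limit or range.

ROBOT

A 6-joint arm with a two-finger parallel gripper is mounted at the origin on a cart in front of the work surface, level with it; the furniture and walls round the work are solid. World frame = base frame: x ahead of the robot, y to its left, z up, the work surface at z = 0. Lengths are in m, angles in degrees, forces in N, time in s.
With the tool pointing down it reaches from about 0.4 to 0.825 m from the base axis. Payload 7 kg.
Tool frame: the origin (TCP) lies on the centre line of the jaws, within the pads' length; the fingertips stand 11 mm ahead of it and the grasp point (between the pads) lies 8 mm behind it; z points along the fingers, y is the line along which they close (so a half turn about z gives the same grasp; the last joint's range is limited). The gripper opens to 88 mm and grips with 3 to 60 N. Pads are 19 mm wide; open, the fingers measure 130 mm over their backs; the gripper's body (78 mm by 193 mm) begins 47 mm behind the grasp point.
Start: joints at [85.778, 20.546, 0.682, 0, -70.136, -16.507], TCP at [0.239, 0.631, 0.238] pointing down, gripper open.
Joint ranges: [-176.03, 176.03], [-82.01, 121.73], [-58.28, 71.71], [-173.87, 95.51], [-174.79, -0.11], [-173.66, 173.66]. Speed limits (degrees/s): [136.94, 136.94, 172.46, 180, 180, 180].

INTERFACE

Orientations are given as [roll, pitch, yaw] about the fixed x, y, z axes, in that order (R = Rz(yaw) Ry(pitch) Rx(roll)).
In Python, from plant import r, capture, camera_model, job gives the robot as it stands.
- The arm moves only by the tool drive_tool, never from a script. Its argument "increments" is a list that holds one entry, the list of rows, each a list of 5 numbers: the gripper's target within -1 to 1 (fully open at 1, half-way at 0, shut at -1), then the shift along the tool's x, y, z scaled (see below), then the turn about the tool's z scaled (see below). In form: [[[gripper, tx, ty, tz, roll], ...]]. A call has 1 to 5 rows; each row is the pose to reach, as a shift and turn from the pose commanded when the call began, along the tool's axes at that moment, turning the shorter way round; what a row does not reach only later rows make up. The controller multiplies each number of a shift by 120 mm and each number of a turn by 360 degrees. A row lasts 1/8 s, in which the tool goes at most 62.5 mm and 10.7 degrees, less where a joint would pass 70% of its speed; a pose out of reach is approached as far as the arm can. A call with a number of a shift or a turn outside -1 to 1 is refused whole. A call with a gripper value outside its range is refused whole. The fingers move at their own pace and stop on an object; "squeeze" is the grip in N (left out, the last holds). Time passes only in rows, so rows that repeat a pose let the fingers close. It gives the time, the measured TCP pose, the force, the opening and the grip force at its end, in the units of the state.
- r.get_state(): the state, without advancing time (a new reading comes with each control period).
- capture(name): name is "scene" or "side" or "wrist"; returns the picture (420x560x3 uint8, red, green, blue); there is no depth.
- camera_model(name): a dict with "camera_matrix" (3x3 intrinsics, pixels), "rvec" (rotation vector, rad) and "tvec" (3), from world to camera coordinates, as OpenCV has them. Camera axes: x right, y down, z forward; pixel columns grow to the right and rows downward; lengths in m; the calibration is good to about 2 mm. A picture is of the moment at which its call begins: read the wrist's pose just before it. camera_model takes no time and is no camera call; for the wrist camera it gives the pose at the moment of the call.
- job.close_job(): hands the job in; it is judged then, once.
The state is a dict: "time_s": time; "joints": joint angles; "qd": joint speeds; "joint_torque": joint torques, N m; "tcp_pos": TCP position; "eef_rot": TCP orientation; "contact_force": force on the tool from outside, world axes, zero at the start; "moment": the same for the moment, N m; "gripper_width": finger opening in m; "gripper_force": force on a finger pad.
Only numpy, scipy, OpenCV 4.12 (cv2) and the standard library are available. Lean on these libraries where they do the work, as an engineer would, in place of code of your own. Each camera call takes 0.05 s, during which the arm holds its last target. There are 200 camera calls.

## Working session

There is one attempt and no reset: what is moved stays moved. The work goes in short steps, Python scripts to look and compute and a tool call to move; the robot and the scene stay as the last step left them, time stands still between calls to the robot, and variables do not carry over. Pictures are saved under pics/ and viewed, at most 10 in all, crops included, and the job is handed in when it is done.

Besides the shell and the picture viewer there is one more tool, called by a JSON object that holds its "fn" and its "kwargs", one argument or row to a line. drive_tool: Moves the arm, as the interface text tells. Its arguments: {"type":"object","properties":{"increments":{"type":"array"},"squeeze":{"type":"number"}},"required":["increments"]}

```bash
mkdir -p pics && python3 - <<'E'
from plant import r,capture,camera_model
import cv2,numpy as np
print(r.get_state())
for n in("scene","side"):
    im=capture(n); cv2.imwrite(f"pics/{n}0.png",im[:,:,::-1])
    m=camera_model(n); R=cv2.Rodrigues(np.array(m["rvec"]))[0]; print(n,m["camera_matrix"],(-R.T@np.array(m["tvec"]).ravel()),R[2])
E
```

```text
{'time_s': 0.0, 'joints': array([ 8.57797862e+01,  2.05917952e+01,  6.34864015e-01, -2.04215814e-02,
       -7.01370053e+01, -1.65066773e+01]), 'qd': array([-0.01389073, -0.06637103, -0.00098487, -0.02117332, -0.03402805,
        0.00458702]), 'joint_torque': array([-1.84541437e-03, -5.82711983e+01,  2.93053079e+01,  6.99680284e+00,
        6.86382395e-03, -1.73519720e-04]), 'tcp_pos': array([0.23874959, 0.63086371, 0.23662595]), 'eef_rot': array([ 1.79904480e+02, -8.28607416e-03, -2.07338386e+01]), 'contact_force': array([ 0.00918837, -0.3637763 ,  0.36316752]), 'moment': array([ 0.02859972, -0.05684987, -0.03039952]), 'gripper_force': 0.0, 'gripper_width': 0.0879474151539512}
scene [[475.69919643   0.         289.94914936]
 [  0.         475.69919643 210.54593859]
 [  0.           0.           1.        ]] [ 0.06517983 -0.37786084  0.71064423] [ 0.62707947  0.32659262 -0.70718357]
side [[512.34923176   0.         282.49013871]
 [  0.         512.34923176 210.24680054]
 [  0.           0.           1.        ]] [0.62432715 0.47536818 0.70750287] [-0.07431624 -0.69498725 -0.71517118]
```

View pics/scene0.png

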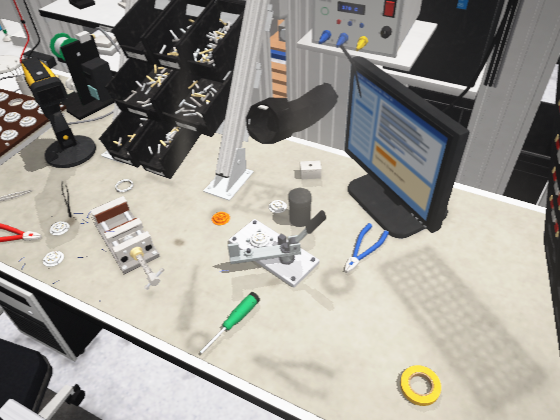

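View pics/side0.png

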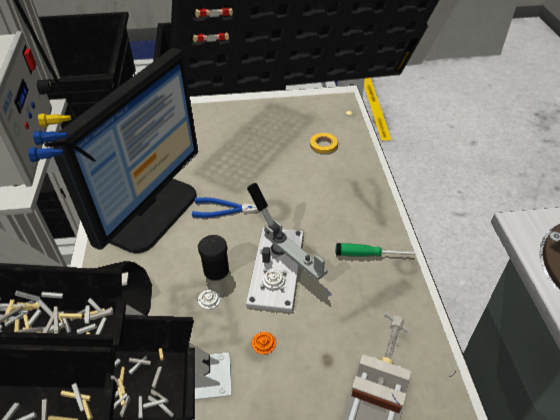

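Both views show the fixture: scene (270,250), side (275,270). Candidates for the sensor body in the scene view are the white flange in the nest (260,238), the spare (278,206), the orange look-alike (221,218), and the far-left discs (60,228) and (52,258). I choose the one at (260,238), which is on the fixture plate. The strap points to about (220,267) in the scene and (318,268) in the side view. Next, a close crop of each view.

```bash
python3 - <<'E'
import cv2,numpy as np
a=cv2.imread("pics/scene0.png")[180:310,200:340];b=cv2.imread("pics/side0.png")[175:325,225:345]
a=cv2.resize(a,(400,371),interpolation=cv2.INTER_CUBIC)  # s=2.857
b=cv2.resize(b,(400,500),interpolation=cv2.INTER_CUBIC)  # s=3.333
c=np.zeros((500,800,3),np.uint8);c[:371,:400]=a;c[:,400:]=b;cv2.imwrite("pics/crop0.png",c)
E
```

```text
(no output)
```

View pics/crop0.png

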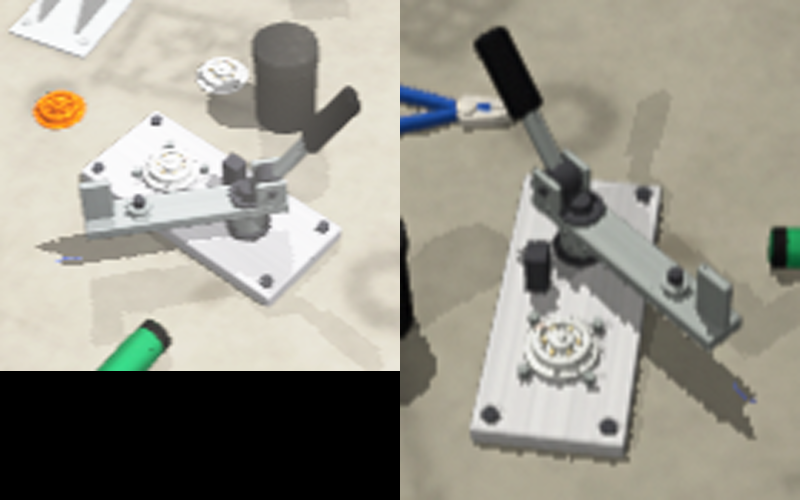

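The crop confirms it: the nest holds the white sensor at crop (170,165) left and (562,340) right. The tab is at (97,185) and (715,272), and the lever tip at (350,95) and (492,35). Now I turn these pixels into positions.

```bash
cat > h.py <<'E'
import cv2,numpy as np
from plant import r,capture,camera_model
def ray(n,p,m=None):
    m=m or camera_model(n);R=cv2.Rodrigues(np.array(m["rvec"]))[0]
    K=np.array(m["camera_matrix"]);d=R.T@np.linalg.solve(K,[p[0],p[1],1.]);c=-R.T@np.array(m["tvec"]).ravel();return c,d/np.linalg.norm(d)
def plane(n,p,z,m=None):
    c,d=ray(n,p,m);return c+d*(z-c[2])/d[2]
def tri(r1,r2):
    (c1,d1),(c2,d2)=r1,r2
    s=np.linalg.lstsq(np.c_[d1,-d2],c2-c1,rcond=None)[0];a=c1+d1*s[0];b=c2+d2*s[1];return (a+b)/2,np.linalg.norm(a-b)
def S(x,y):return (200+x/2.857,180+y/2.857)
def D(x,y):return (225+(x-400)/3.333,175+y/3.333)
E
python3 - <<'E'
from h import *
np.set_printoptions(precision=4,suppress=True)
Z=dict(sens=.027,tab=.074,spin=.054,tip=None)
P=dict(sens=((170,160),(562,338)),tab=((97,183),(715,268)),spin=((139,199),(676,269)),tip=((352,92),(490,32)))
for k,(a,b) in P.items():
    q=tri(ray("scene",S(*a)),ray("side",D(*b)));print(k,q)
    if Z[k]:print(plane("scene",S(*a),Z[k]),plane("side",D(*b),Z[k]))
for p in((530,175),(662,185),(625,447),(472,432)):print("side c",plane("side",D(*p),.012))
for p in((157,112),(341,230),(268,297)):print("scene c",plane("scene",S(*p),.012))
m=camera_model("wrist");print(m)
for nm,n,p in(("jar bot","scene",S(285,128)),("spare","side",(208,299)),("jar bot","side",(215,276)),("driver","side",(337,250)),("driver","side",(413,255)),("pl","side",(192,203)),("pl","side",(256,211)),):print(nm,plane(n,p,.008))
E
```

```text
sens (array([ 0.5855, -0.0384,  0.0243]), np.float64(0.0008832231998516746))
[ 0.5839 -0.0399  0.027 ] [ 0.5853 -0.0361  0.027 ]
tab (array([ 0.5113, -0.0322,  0.0753]), np.float64(0.0005258868793117048))
[ 0.512  -0.0314  0.074 ] [ 0.5113 -0.0335  0.074 ]
spin (array([ 0.5266, -0.0514,  0.0535]), np.float64(0.0005068797811791661))
[ 0.526  -0.0516  0.054 ] [ 0.5269 -0.0512  0.054 ]
tip (array([ 0.6079, -0.16  ,  0.1219]), np.float64(0.0007658760370763223))
side c [ 0.5908 -0.1604  0.012 ]
side c [ 0.5196 -0.1445  0.012 ]
side c [0.561  0.0207 0.012 ]
side c [0.6333 0.0037 0.012 ]
scene c [ 0.6317 -0.0017  0.012 ]
scene c [ 0.5896 -0.1641  0.012 ]
scene c [ 0.5204 -0.1445  0.012 ]
{'camera_matrix': array([[331.0425,   0.    , 280.8496],
       [  0.    , 331.0425, 207.5625],
       [  0.    ,   0.    ,   1.    ]]), 'rvec': array([-1.6857,  2.4411,  0.3349]), 'tvec': array([ 0.6737, -0.0336,  0.3911])}
jar bot [ 0.6601 -0.0895  0.008 ]
spare [ 0.6953 -0.0173  0.008 ]
jar bot [ 0.683  -0.0628  0.008 ]
driver [ 0.4667 -0.095   0.008 ]
driver [ 0.3365 -0.0681  0.008 ]
pl [ 0.7236 -0.2447  0.008 ]
pl [ 0.602  -0.2084  0.008 ]
```

```bash
python3 - <<'E'
from h import *
np.set_printoptions(precision=4,suppress=True)
print("strut base",plane("scene",(228,182),0),plane("side",(213,375),0))
print("tube end?",tri(ray("scene",(265,122)),ray("side",(140,288))))
# strut: top pixel, assume vertical above its base
for px in ((245,100),(258,20)):
  for x0 in (.68,.72): 
    c,d=ray("scene",px);t=(x0-c[0])/d[0];print(px,c+d*t)
E
```

```text
strut base [0.7171 0.1172 0.    ] [0.6904 0.1123 0.    ]
tube end? (array([0.7748, 0.0469, 0.1432]), np.float64(0.006035263957950643))
(245, 100) [0.68   0.0257 0.2572]
(245, 100) [0.72   0.0519 0.2277]
(258, 20) [ 0.68   -0.0119  0.406 ]
(258, 20) [0.72   0.0119 0.3862]
```

```bash
python3 - <<'E'
from h import *
cv2.imwrite("pics/w0.png",capture("wrist")[:,:,::-1])
E
```

```text
(no output)
```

View pics/w0.png

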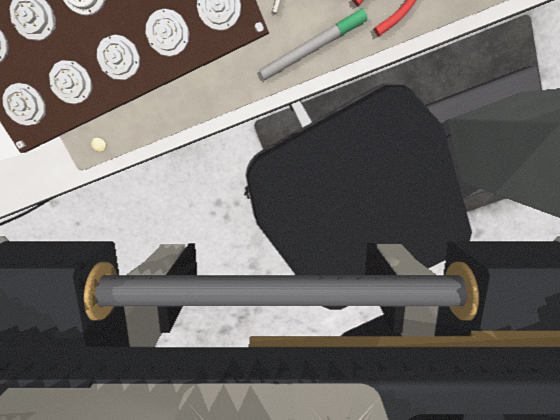

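The wrist view shows only the parts tray and the chair, nothing near the fixture. From the measurements:
- **Fixture:** post at (0.567,-0.106), x axis heading 75.8°.
- **Strap:** about 0.89 rad. The tab measured 92 mm from the post against 96 expected.
- **Lever:** about 0.06 rad; its length measured 86 mm, as expected.

I'll push with the closed fingers.

{"fn": "drive_tool", "kwargs": {
  "increments": [
    [[-1, 0.35, 0.35, 0, 0], [-1, 0.7, 0.7, 0, 0], [-1, 0.96, 1, 0, 0], [-1, 0.96, 1, 0, 0]]
  ],
  "squeeze": 5
}}

```text
time_s: 0.65
tcp_pos: [0.305, 0.4754, 0.2381]
eef_rot: [-180.0, 0.0, -20.9]
contact_force: [-0.0, 0.9, -0.2]
gripper_width: 0.0532
gripper_force: 0.0
```

{"fn": "drive_tool", "kwargs": {
  "increments": [
    [[-1, 0.35, 0.35, 0, 0], [-1, 0.7, 0.7, 0, 0], [-1, 0.96, 1, 0, 0]]
  ]
}}

```text
time_s: 1.02
tcp_pos: [0.3699, 0.324, 0.2375]
eef_rot: [180.0, -0.0, -20.7]
contact_force: [0.8, 0.1, 0.5]
gripper_width: 0.0231
gripper_force: 0.0
```

{"fn": "drive_tool", "kwargs": {
  "increments": [
    [[-1, 0.35, 0.35, 0, 0], [-1, 0.7, 0.7, 0, 0], [-1, 0.96, 1, 0, 0], [-1, 0.96, 1, 0, 0]]
  ]
}}

```text
time_s: 1.52
tcp_pos: [0.4354, 0.1702, 0.2375]
eef_rot: [180.0, 0.0, -20.9]
contact_force: [-0.4, -0.3, 0.3]
gripper_width: 0.0003
gripper_force: 0.0
```

{"fn": "drive_tool", "kwargs": {
  "increments": [
    [[-1, 0.25, 0.4, 0, 0], [-1, 0.5, 0.8, 0, 0], [-1, 0.5, 0.8, 0, 0]]
  ]
}}

```text
time_s: 1.9
tcp_pos: [0.4572, 0.0594, 0.2374]
eef_rot: [180.0, 0.0, -20.9]
contact_force: [-0.1, 0.7, 0.2]
gripper_width: 0.0008
gripper_force: 0.0
```

{"fn": "drive_tool", "kwargs": {
  "increments": [
    [[-1, 0.25, 0.4, 0, 0.03], [-1, 0.49, 0.8, 0.2, 0.06], [-1, 0.49, 0.82, 0.4, 0.09], [-1, 0.49, 0.82, 0.5, 0.09], [-1, 0.49, 0.82, 0.5, 0.09]]
  ]
}}

```text
time_s: 2.52
tcp_pos: [0.477, -0.0505, 0.1771]
eef_rot: [179.9, 0.0, -52.8]
contact_force: [-0.1, 0.9, 0.5]
gripper_width: 0.0004
gripper_force: 0.0
```

```bash
python3 - <<'E'
from h import *
s=r.get_state();print(s["tcp_pos"],s["eef_rot"],s["joints"])
cv2.imwrite("pics/w1.png",capture("wrist")[:,:,::-1])
E
```

```text
[ 0.47703929 -0.05050972  0.17707684] [ 1.79924501e+02  2.63199817e-02 -5.28025744e+01] [ 1.75239234e+01  4.99464362e+00 -2.82275070e+01  7.56964240e-04
 -5.68578018e+01  1.96731053e+01]
```

View pics/w1.png

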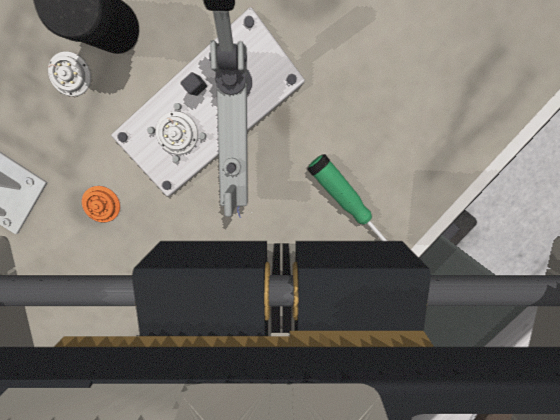

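The wrist view shows the strap vertical in the image, with tab end near (231,205), nest sensor (175,131), stop block (193,84), the spare (68,72) and the orange look-alike (101,204). The strap lines up with the tool x axis. I'll check the tab position and the finger block size in this view.

```bash
python3 - <<'E'
from h import *
np.set_printoptions(precision=4,suppress=True)
m=camera_model("wrist")
for p,z in(((230,193),.074),((229,212),.074),((232,167),.054),((175,130),.027)):print(p,plane("wrist",p,z,m))
s=r.get_state();y=np.radians(s["eef_rot"][2]);t=s["tcp_pos"]
X=np.array([np.cos(y),np.sin(y),0]);Y=np.array([np.sin(y),-np.cos(y),0])
for w in(.021,-.021,.044):
  for x in(.0095,-.0095):
    for z in(-.011,.03,.05):
      p=t+X*x+Y*w+np.array([0,0,z]);print(w,x,z,cv2.projectPoints(p,m["rvec"],m["tvec"],m["camera_matrix"],None)[0].ravel())
E
```

```text
(230, 193) [ 0.5179 -0.0383  0.074 ]
(229, 212) [ 0.5097 -0.0251  0.074 ]
(232, 167) [ 0.5289 -0.0517  0.054 ]
(175, 130) [ 0.5882 -0.0426  0.027 ]
0.021 0.0095 -0.011 [321.3604 243.9204]
0.021 0.0095 0.03 [333.5921 282.8653]
0.021 0.0095 0.05 [342.6955 311.8498]
0.021 -0.0095 -0.011 [320.1777 277.3483]
0.021 -0.0095 0.03 [331.6052 324.5201]
0.021 -0.0095 0.05 [339.9814 359.0963]
-0.021 0.0095 -0.011 [239.79   243.9295]
-0.021 0.0095 0.03 [227.436  282.8795]
-0.021 0.0095 0.05 [218.2414 311.8686]
-0.021 -0.0095 -0.011 [240.9912 277.3587]
-0.021 -0.0095 0.03 [229.4514 324.5362]
-0.021 -0.0095 0.05 [220.9927 359.1175]
0.044 0.0095 -0.011 [366.0266 243.9155]
0.044 0.0095 0.03 [391.7195 282.8575]
0.044 0.0095 0.05 [410.8411 311.8396]
0.044 -0.0095 -0.011 [363.5386 277.3427]
0.044 -0.0095 0.03 [387.5413 324.5112]
0.044 -0.0095 0.05 [405.1348 359.0847]
```

Finger block clear of the tab by about 14 mm; the wrist estimates agree within its bias. Descend and start pushing.

{"fn": "drive_tool", "kwargs": {
  "increments": [
    [[-1, 0, 0, 0.4, 0], [-1, 0, 0, 0.75, 0], [-1, 0, 0, 0.95, 0], [-1, 0, 0, 0.95, 0]]
  ]
}}

```text
time_s: 3.08
tcp_pos: [0.4768, -0.0509, 0.0631]
eef_rot: [179.9, 0.0, -52.9]
contact_force: [0.2, 0.3, 0.5]
gripper_width: 0.0003
gripper_force: 0.0
```

{"fn": "drive_tool", "kwargs": {
  "increments": [
    [[-1, 0, -0.04, 0, 0], [-1, 0, -0.08, 0, 0], [-1, 0, -0.12, 0, 0], [-1, 0, -0.16, 0, 0]]
  ]
}}

```text
time_s: 3.58
tcp_pos: [0.493, -0.0398, 0.064]
eef_rot: [-180.0, -0.0, -53.1]
contact_force: [0.5, 0.1, 0.3]
gripper_width: 0.0005
gripper_force: 0.0
```

```bash
python3 - <<'E'
from h import *
post=np.array([.5671,-.1061])
def P(phi):
    a=np.radians(phi);u=np.array([np.cos(a),np.sin(a)]);n=np.array([-u[1],u[0]]);return post+.097*u+.0225*n, phi-180
s=r.get_state();p0=np.array(s["tcp_pos"][:2]);y0=s["eef_rot"][2]
print("cur",p0,P(127))
for k in range(3):
    for i in range(1,6):
        p,y=P(127-16*k-3.2*i);d=p-p0;c,sn=np.cos(np.radians(y0)),np.sin(np.radians(y0))
        print(k,[-1,round((d@[c,sn])/.12,3),round((d@[sn,-c])/.12,3),0,round((y0-y)/360,4)])
    p0,y0=P(127-16*k-16)
print(p0,y0)
E
```

```text
cur [ 0.49296339 -0.03979133] (array([ 0.49075464, -0.04217319]), -53)
0 [-1, np.float64(-0.004), np.float64(-0.019), 0, np.float64(0.0086)]
0 [-1, np.float64(-0.011), np.float64(-0.065), 0, np.float64(0.0174)]
0 [-1, np.float64(-0.015), np.float64(-0.111), 0, np.float64(0.0263)]
0 [-1, np.float64(-0.017), np.float64(-0.157), 0, np.float64(0.0352)]
0 [-1, np.float64(-0.016), np.float64(-0.203), 0, np.float64(0.0441)]
1 [-1, np.float64(-0.009), np.float64(-0.045), 0, 0.0089]
1 [-1, np.float64(-0.016), np.float64(-0.091), 0, 0.0178]
1 [-1, np.float64(-0.02), np.float64(-0.137), 0, 0.0267]
1 [-1, np.float64(-0.021), np.float64(-0.184), 0, 0.0356]
1 [-1, np.float64(-0.02), np.float64(-0.23), 0, 0.0444]
2 [-1, np.float64(-0.009), np.float64(-0.045), 0, 0.0089]
2 [-1, np.float64(-0.016), np.float64(-0.091), 0, 0.0178]
2 [-1, np.float64(-0.02), np.float64(-0.137), 0, 0.0267]
2 [-1, np.float64(-0.021), np.float64(-0.184), 0, 0.0356]
2 [-1, np.float64(-0.02), np.float64(-0.23), 0, 0.0444]
[ 0.56352186 -0.00658896] -101
```

{"fn": "drive_tool", "kwargs": {
  "increments": [
    [[-1, -0.004, -0.02, 0, 0.009], [-1, -0.011, -0.065, 0, 0.017], [-1, -0.015, -0.11, 0, 0.026], [-1, -0.017, -0.157, 0, 0.035], [-1, -0.016, -0.203, 0, 0.044]]
  ]
}}

```text
time_s: 4.2
tcp_pos: [0.5105, -0.0239, 0.0635]
eef_rot: [180.0, 0.0, -69.1]
contact_force: [-2.2, 1.3, 1.0]
gripper_width: 0.0005
gripper_force: 0.8
```

{"fn": "drive_tool", "kwargs": {
  "increments": [
    [[-1, -0.009, -0.045, 0, 0.009], [-1, -0.016, -0.09, 0, 0.018], [-1, -0.02, -0.137, 0, 0.027], [-1, -0.021, -0.184, 0, 0.036], [-1, -0.02, -0.23, 0, 0.044]]
  ]
}}

```text
time_s: 4.82
tcp_pos: [0.5354, -0.0116, 0.0634]
eef_rot: [179.9, 0.0, -84.9]
contact_force: [-2.0, 0.2, 0.9]
gripper_width: 0.0001
gripper_force: 0.7
```

{"fn": "drive_tool", "kwargs": {
  "increments": [
    [[-1, -0.009, -0.045, 0, 0.009], [-1, -0.016, -0.09, 0, 0.018], [-1, -0.02, -0.137, 0, 0.027], [-1, -0.021, -0.17, 0, 0.036], [-1, -0.021, -0.18, 0, 0.044]]
  ]
}}

```text
time_s: 5.45
tcp_pos: [0.557, -0.0071, 0.0634]
eef_rot: [180.0, -0.0, -100.7]
contact_force: [-0.5, 1.2, -0.1]
gripper_width: 0.0005
gripper_force: 0.7
```

```bash
python3 - <<'E'
from h import *
print(r.get_state()["contact_force"])
a=capture("scene")[180:310,200:340,::-1];b=capture("side")[175:325,225:345,::-1];w=capture("wrist")[:,:,::-1]
c=np.zeros((600,800,3),np.uint8);c[:371,:400]=cv2.resize(a,(400,371));c[:500,400:]=cv2.resize(b,(400,500));c[371:600,:305]=cv2.resize(w,(305,229))
cv2.imwrite("pics/c1.png",c)
E
```

```text
[-0.53358792  1.2133111  -0.10390936]
```

View pics/c1.png

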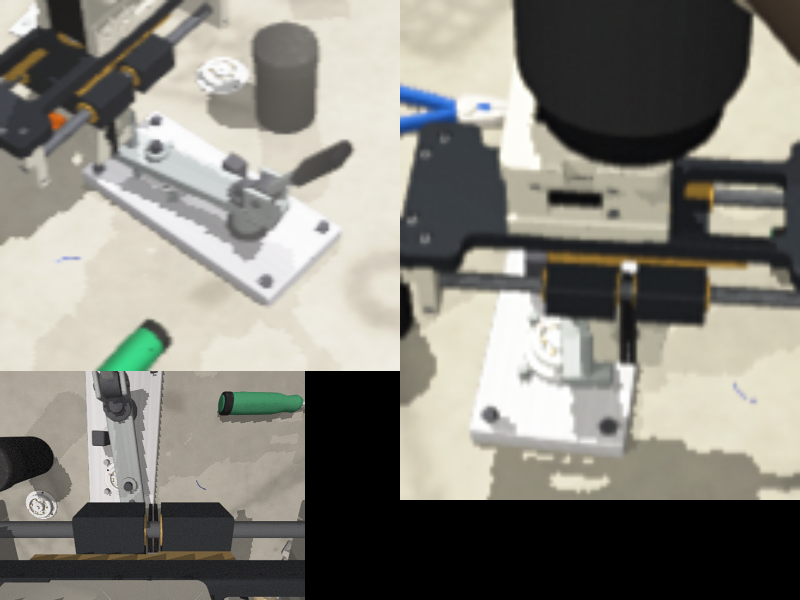

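The strap has swung most of the way: the tab is near the nest in the side crop at (590,355), with the thin finger behind it at (628,340). The lever is still up and the sensor is in place. I'll push on in small steps.

{"fn": "drive_tool", "kwargs": {
  "increments": [
    [[-1, 0, -0.04, 0, 0.01], [-1, 0, -0.08, 0, 0.01], [-1, 0, -0.12, 0, 0.01], [-1, 0, -0.12, 0, 0.01]]
  ]
}}

```text
time_s: 6.1
tcp_pos: [0.5715, -0.0101, 0.0635]
eef_rot: [-180.0, -0.0, -104.2]
contact_force: [-0.2, -0.1, 0.3]
gripper_width: 0.0004
gripper_force: 0.0
```

{"fn": "drive_tool", "kwargs": {
  "increments": [
    [[-1, 0, -0.015, 0, 0], [-1, 0, -0.03, 0, 0], [-1, 0, -0.03, 0, 0]]
  ]
}}

```text
time_s: 6.48
tcp_pos: [0.5738, -0.0108, 0.0634]
eef_rot: [179.9, -0.0, -104.3]
contact_force: [-3.1, 2.4, 1.5]
gripper_width: 0.0
gripper_force: 2.2
```

{"fn": "drive_tool", "kwargs": {
  "increments": [
    [[-1, 0, -0.015, 0, 0], [-1, 0, -0.03, 0, 0], [-1, 0, -0.03, 0, 0]]
  ]
}}

```text
time_s: 6.85
tcp_pos: [0.5742, -0.0109, 0.0633]
eef_rot: [179.6, -0.1, -104.3]
contact_force: [-16.9, 11.7, 11.8]
gripper_width: 0.0002
gripper_force: 10.3
```

Firm resistance now, so it is at the stop. Back off and look.

{"fn": "drive_tool", "kwargs": {
  "increments": [
    [[-1, 0, 0.03, 0, 0], [-1, 0, 0.1, 0, 0], [-1, 0, 0.25, 0, 0], [-1, 0, 0.25, 0, 0]]
  ]
}}

```text
time_s: 7.35
tcp_pos: [0.5482, -0.0044, 0.0637]
eef_rot: [-180.0, 0.0, -104.2]
contact_force: [0.0, -0.6, 0.7]
gripper_width: 0.0008
gripper_force: 0.0
```

{"fn": "drive_tool", "kwargs": {
  "increments": [
    [[-1, 0, 0, -0.45, 0], [-1, 0, 0, -0.9, 0], [-1, 0, 0, -1, 0], [-1, 0, 0, -1, 0]]
  ]
}}

```text
time_s: 7.85
tcp_pos: [0.5497, -0.0043, 0.1844]
eef_rot: [-179.9, 0.1, -104.3]
contact_force: [-0.4, 0.8, -0.0]
gripper_width: 0.0004
gripper_force: 0.0
```

```bash
python3 - <<'E'
from h import *
print(r.get_state()["contact_force"],r.get_state()["tcp_pos"],r.get_state()["eef_rot"])
a=capture("scene")[180:310,200:340,::-1];w=capture("wrist")[:,:,::-1]
cv2.imwrite("pics/w2_full.png",w);cv2.imwrite("pics/s2_full.png",capture("scene")[:,:,::-1])
c=np.zeros((520,800,3),np.uint8);c[:371,:400]=cv2.resize(a,(400,371));c[:520,400:]=cv2.resize(w[0:260,130:330],(400,520))
cv2.imwrite("pics/c2.png",c)
E
```

```text
[-0.41968358  0.83428068 -0.01548452] [ 0.54968423 -0.00430431  0.18437414] [-1.79882900e+02  7.58490445e-02 -1.04258676e+02]
```

View pics/c2.png

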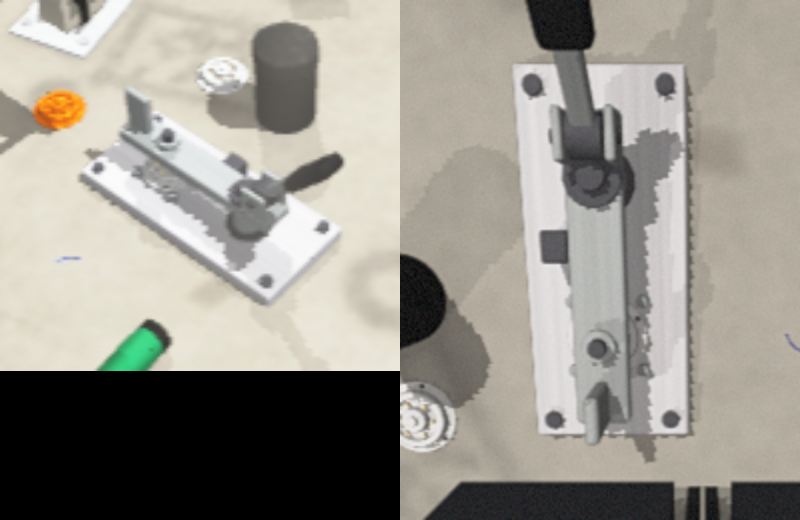

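The strap lies parallel to the plate and touches the stop block (right crop, block edge at (568,247)). The lever is still up at (560,30), and the bystanders have not moved. Now to the lever: approach above it, staying on its front face.

{"fn": "drive_tool", "kwargs": {
  "increments": [
    [[-1, 0.35, -0.15, 0, 0], [-1, 0.7, -0.35, 0, 0], [-1, 0.9, -0.35, 0, 0], [-1, 0.9, -0.35, 0, 0]]
  ]
}}

```text
time_s: 8.5
tcp_pos: [0.562, -0.1209, 0.1817]
eef_rot: [179.8, -0.1, -104.4]
contact_force: [0.9, 0.3, -0.2]
gripper_width: 0.0005
gripper_force: 0.0
```

{"fn": "drive_tool", "kwargs": {
  "increments": [
    [[-1, 0.22, 0, 0, 0], [-1, 0.22, 0, 0.2, 0], [-1, 0.22, 0, 0.4, 0], [-1, 0.22, 0, 0.4, 0]]
  ]
}}

```text
time_s: 9.0
tcp_pos: [0.555, -0.1444, 0.1331]
eef_rot: [179.7, -0.1, -104.2]
contact_force: [0.4, 0.4, -0.1]
gripper_width: 0.0006
gripper_force: 0.0
```

```bash
python3 - <<'E'
from h import *
s=r.get_state();print(s["tcp_pos"],s["contact_force"])
a=capture("scene")[150:290,220:360,::-1];b=capture("side")[130:290,210:340,::-1]
c=np.zeros((492,800,3),np.uint8);c[:400,:400]=cv2.resize(a,(400,400));c[:492,400:]=cv2.resize(b,(400,492))
cv2.imwrite("pics/c3.png",c)
E
```

```text
[ 0.55500293 -0.14439629  0.13309518] [ 0.4428745   0.44279536 -0.12606916]
```

View pics/c3.png

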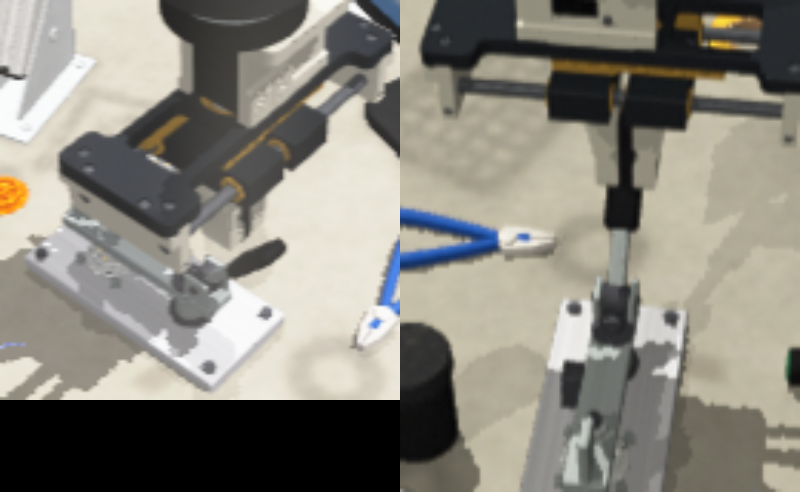

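The fingertip sits just in front of and above the lever grip, in line with it (right crop: finger (627,150), grip (622,205)). Push down along the arc.

{"fn": "drive_tool", "kwargs": {
  "increments": [
    [[-1, 0, 0, 0.06, 0], [-1, 0, 0, 0.12, 0], [-1, 0.045, 0, 0.155, 0], [-1, 0.085, 0, 0.19, 0], [-1, 0.115, 0, 0.225, 0]]
  ]
}}

```text
time_s: 9.72
tcp_pos: [0.5533, -0.1587, 0.1085]
eef_rot: [-180.0, 0.0, -104.3]
contact_force: [-0.8, 2.3, 1.3]
gripper_width: 0.0004
gripper_force: 1.1
```

{"fn": "drive_tool", "kwargs": {
  "increments": [
    [[-1, 0.03, 0, 0.04, 0], [-1, 0.055, 0, 0.08, 0], [-1, 0.08, 0, 0.12, 0], [-1, 0.095, 0, 0.165, 0], [-1, 0.11, 0, 0.2, 0]]
  ]
}}

```text
time_s: 10.35
tcp_pos: [0.5499, -0.1714, 0.0843]
eef_rot: [-180.0, -0.0, -104.2]
contact_force: [-0.1, 0.1, 2.6]
gripper_width: 0.0005
gripper_force: 1.2
```

{"fn": "drive_tool", "kwargs": {
  "increments": [
    [[-1, 0.01, 0, 0.03, 0], [-1, 0.015, 0, 0.055, 0], [-1, 0.015, 0, 0.08, 0], [-1, 0.015, 0, 0.08, 0]]
  ]
}}

```text
time_s: 10.85
tcp_pos: [0.5494, -0.1729, 0.0747]
eef_rot: [180.0, -0.0, -104.3]
contact_force: [0.5, -0.3, 1.0]
gripper_width: 0.0005
gripper_force: 0.3
```

{"fn": "drive_tool", "kwargs": {
  "increments": [
    [[-1, 0, 0, 0.01, 0], [-1, 0, 0, 0.02, 0], [-1, 0, 0, 0.02, 0]]
  ]
}}

```text
time_s: 11.22
tcp_pos: [0.5494, -0.173, 0.0726]
eef_rot: [180.0, -0.0, -104.2]
contact_force: [-1.3, -2.7, 3.6]
gripper_width: 0.0004
gripper_force: 1.8
```

{"fn": "drive_tool", "kwargs": {
  "increments": [
    [[-1, 0, 0, 0.01, 0], [-1, 0, 0, 0.015, 0], [-1, 0, 0, 0.015, 0]]
  ]
}}

```text
time_s: 11.6
tcp_pos: [0.5496, -0.1732, 0.0721]
eef_rot: [-180.0, -0.0, -104.2]
contact_force: [-3.4, -2.0, 13.2]
gripper_width: 0.0003
gripper_force: 7.1
```

{"fn": "drive_tool", "kwargs": {
  "increments": [
    [[-1, 0, 0, 0.008, 0], [-1, 0, 0, 0.012, 0], [-1, 0, 0, 0.012, 0]]
  ]
}}

```text
time_s: 11.98
tcp_pos: [0.5498, -0.1733, 0.0717]
eef_rot: [-179.9, -0.0, -104.2]
contact_force: [-8.1, -0.2, 22.4]
gripper_width: 0.0008
gripper_force: 11.5
```

Hard stop at the expected height. Retreat straight up and check.

{"fn": "drive_tool", "kwargs": {
  "increments": [
    [[-1, 0, 0, -0.1, 0], [-1, 0, 0, -0.5, 0], [-1, 0, 0, -1, 0], [-1, 0, 0, -1, 0], [-1, 0, 0, -1, 0]]
  ]
}}

```text
time_s: 12.6
tcp_pos: [0.5493, -0.1725, 0.1892]
eef_rot: [-180.0, 0.1, -104.3]
contact_force: [-1.0, -0.3, -0.2]
gripper_width: 0.0004
gripper_force: 0.0
```

{"fn": "drive_tool", "kwargs": {
  "increments": [
    [[-1, -0.3, 0.3, 0, 0], [-1, -0.6, 0.6, 0, 0], [-1, -0.9, 0.9, 0, 0], [-1, -0.9, 0.9, 0, 0]]
  ]
}}

```text
time_s: 13.1
tcp_pos: [0.4693, -0.0396, 0.1883]
eef_rot: [179.9, -0.0, -104.0]
contact_force: [0.0, -0.3, 0.1]
gripper_width: 0.0006
gripper_force: 0.0
```

```bash
python3 - <<'E'
from h import *
s=r.get_state();print(s["time_s"],s["tcp_pos"],s["contact_force"])
A=capture("scene")[:,:,::-1];B=capture("side")[:,:,::-1]
a=A[170:310,200:340];b=B[170:330,215:345]
c=np.zeros((492,800,3),np.uint8);c[:400,:400]=cv2.resize(a,(400,400));c[:492,400:]=cv2.resize(b,(400,492))
cv2.imwrite("pics/c4.png",c)
E
```

```text
13.1 [ 0.46925815 -0.03962662  0.18829798] [ 0.00896337 -0.32224332  0.06682313]
```

View pics/c4.png

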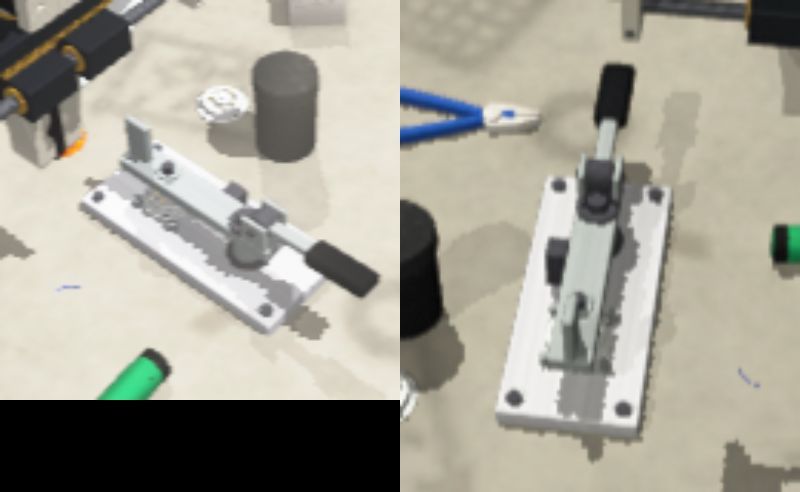

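The strap is at the stop block and the lever is down, nearly level (tip at (372,283) and (617,68)). The robot is clear of everything and the bystanders are unmoved. I'll check the tip height from the two views and hand in if it agrees.

```bash
python3 - <<'E'
from h import *
from plant import job
t,e=tri(ray("scene",(330.2,269)),ray("side",(285.5,192.1)));print(t,e)
if t[2]<.066: print(job.close_job())
E
```

```text
[ 0.54619577 -0.20234559  0.0573441 ] 0.0004692029000752716
the job is handed in; nothing more can be done
None
```

I pushed the strap against its stop, then the lever all the way down (tip 57 mm above the bench, as expected at its stop), with the bystanders unmoved in the last pictures, and handed the job in at about 13 s; the pad's force on the sensor body was not measured and no verdict came back.

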